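# Load a board carrier under the hold-down springs of a test nest

## Robot

A 6-joint arm with a two-finger parallel gripper is mounted at the origin on a cart in front of the work surface, level with it; the furniture and walls round the work are solid. World frame = base frame: x ahead of the robot, y to its left, z up, the work surface at z = 0. Lengths are in m, angles in rad, forces in N, time in s.
With the tool pointing down it reaches from about 0.35 to 0.975 m from the base axis. Payload 4.9 kg.
Tool frame: the origin (TCP) lies at the very end of the fingers, on their centre line; the grasp point (between the pads) lies 19 mm behind it (ctrl.grasp_offset is the distance from the TCP to the grasp point, in m); z points along the fingers, y is the line along which they close (so a half turn about z gives the same grasp; the last joint's range is limited). The gripper opens to 85 mm and grips with 20 to 120 N. Pads are 22 mm wide; open, the fingers measure 114 mm over their backs; the gripper's body (76 mm by 85 mm) begins 54 mm behind the grasp point. The pads swing forward as they close: fully open they stand 13 mm farther back than shut.
Start: joints at [-1.369, 0.053, 1.613, -0, 1.476, -0.119], TCP at [0.197, -0.593, 0.231] pointing down, gripper open.
Joint ranges: [-3.01, 3.01], [-1.01, 2.22], [0.06, 2.58], [-1.02, 4.17], [0.09, 2.62], [-3.14, 3.14]. Speed limits (rad/s): [2.57, 2.57, 3.14, 3.14, 3.14, 3.14].

## Interface

Orientations are given as a rotation vector (axis times angle).
In Python, from station import ctrl, optics gives the robot as it stands.
- The arm moves only by the shell command python3 -m handwheel 'ROWS' [OPENING] [FORCE]. ROWS is JSON, a list of rows, each an object of numbers: "tx", "ty", "tz": the shift along the tool's x, y, z in mm; "roll": the turn about the tool's z in rad. A call has 1 to 12 rows; each row shifts and turns the commanded pose from where the row before left it, along the tool's axes as they then stand; what a row does not reach is not made up. A row lasts 1/12 s, in which the tool goes at most 41.7 mm and 7.16 degrees, less where a joint would pass 70% of its speed; a pose out of reach is approached as far as the arm can. A call with a gripper value outside its range is refused whole. OPENING is the finger opening in mm, from 0 to 85.4, set as the call begins (- or left out, the last holds). The fingers move at their own pace and stop on an object; FORCE is the grip in N (left out, the last holds). Time passes only in rows, so rows that do not move let the fingers close. It gives the time, the measured TCP pose, the force, the opening and the grip force at its end, in the units of the state.
- ctrl.get_obs(): the state, without advancing time (a new reading comes with each control period).
- optics.get_image(name): name is "scene" or "top"; returns (picture, depth): 384x512x3 uint8, red, green, blue; 384x512 float32, m along the optical axis (not along the pixel's ray), 0 where there is no reading.
- optics.camera_params(name): a dict with "mtx" (3x3 intrinsics, pixels), "k1" (the pictures are not rectified: a ray, as slopes to the right and down, at radius r is drawn at 1 + k1 r^2 times it, then the intrinsics apply), "extrinsics" (4x4, takes a point from camera to world coordinates). Camera axes: x right, y down, z forward; pixel columns grow to the right and rows downward; lengths in m; the calibration is good to about 2 mm. A picture is of the moment at which its call begins. camera_params takes no time and is no camera call.
- ctrl.finish_job(): hands the job in; it is judged then, once.
The state is a dict: "t": time; "q": joint angles; "dq": joint speeds; "effort": joint torques, N m; "tool_pos": TCP position; "tool_rot": TCP orientation; "contact_force": force on the tool from outside, world axes, zero at the start; "wrist_torque": the same for the moment, N m; "opening": finger opening in m; "grip_force": force on a finger pad.
Only numpy, scipy, OpenCV 4.12 (cv2) and the standard library are available. Lean on these libraries where they do the work, as an engineer would, in place of code of your own. Each camera call takes 0.05 s, during which the arm holds its last target. There are 200 camera calls.

## Task

Load the board carrier into the test nest: put a fingertip on the thumb ledge at the carrier's rear, press the carrier down hard against the sprung lift plate and, keeping it pressed, slide it under the crossbar and the two leaf springs until it is fully home against the end stop and the lift plate has popped up behind it. Do not grip or lift the carrier, leave everything else on the bench where it is, and finish clear.

Things in the scene. Friction and masses are not known exactly. Their poses are not given: they have to be found in the camera images.
- nest: Aluminium test nest fixed to the bench, 256 x 106 x 45 mm. Origin: on the bench, mid-width, on the line between entry bay and deck; x along the travel to the end stop, y left, z up. Base x = -103 to 153 mm. Side rails 73 mm apart, tops 30 mm high (screws 33). Lift plate x = -92 to -1 mm; fixed deck, 16 mm above the bench, from x = 0 to the stop. Low friction (0.2).
- crossbar (a point): Middle of the underside of the rigid crossbar over the rails: nest x = 61 mm, 27.5 mm above the bench; the bar is 12 mm thick along x (55 to 67 mm), its top 44 mm above the bench (screws 47).
- end_stop (a point): Foot of the end stop's face, mid-width: nest x = 132.5 mm, at deck height 16 mm. The fully home carrier's front touches it.
- carrier: Black plate 130 x 70 x 10 mm, about 0.15 kg, a small green board sunk in it; loose between the rails (1.5 mm play a side) on the raised lift plate. Origin: centre of underside, x along the travel, z up. Starts at nest x = -24 to -16 mm, underside 23 mm up: its front would butt on the crossbar. Pressed to deck level (underside 16 mm) it clears by 1.5 mm. Home: origin at nest x = 67.5 mm.
- ledge (a point): Middle of the thumb ledge's top, at the carrier's rear: carrier x = -45 mm. The ledge is 5 mm thick and runs from the rear edge (x = -65 mm) to x = -25 mm, where a 5 mm upright step rises to full thickness; a fingertip on the ledge can push forward on that step. Ledge top: 28 mm above the bench at the start, 21 mm when pressed flat.
- lift_plate (a joint): Downward travel (m) of the sprung steel lift plate, 91 x 71 mm, under the carrier: 0 = up, top 23 mm above the bench (7 mm over the deck); 0.007 = down, level with the deck. Takes about 5.5 N to start, 9.5 N fully down (less the carrier's weight). It pops up by itself once the carrier has slid off it (carrier rear edge past nest x = 0) and then stands behind the carrier.
- hold_down (a joint): Angle (rad) of the pair of leaf springs, each 12 mm wide, hinged under the crossbar's far edge and sloping down along the travel to tips at nest x = 112 mm: 0 = free, tips 22 mm above the bench; about 0.09 with the carrier under the tips. They press on the carrier's side bars with 4 to 7 N in all and drag on it.
- cell: Bystander: blue cylindrical battery, 18 mm thick, 66 mm long, lying beside the nest. Origin under its centre.
- pen: Bystander: dark blue marker pen, 18 mm thick, 139 mm long, lying beside the nest. Origin under its centre.
- amber_tape: Bystander: small amber tape roll, 60 mm across, 10 mm high, lying flat behind the entry end of the nest. Origin under its centre.
- tub: Bystander: round tub with a yellow lid, 58 mm across, 37 mm high, beyond the stop end of the nest. Origin under its centre.
- jar: Bystander: small white jar with a red cap, 35 mm across, 43 mm high. Origin under its centre.
- black_tape: Bystander: black tape roll, 62 mm across, 18 mm high, lying flat. Origin under its centre.

How it is judged:
On the way, in this order (a step that is already met when the one before it is completed fails the run):
1. the carrier is pressed down by the fingers (over 3 N) until the lift plate is at least 5.5 mm down, its front not yet more than 5 mm in under the crossbar (value of joint lift_plate above 0.0055 m and contact force between the fingers and carrier above 3 N and x of carrier in the frame of nest below -0.005 m), for 0.05 s.
2. still pressed down by the fingers, the carrier slides under the leaf springs and lifts them (value of joint lift_plate above 0.0055 m and contact force between the fingers and carrier above 3 N and value of joint hold_down above 0.04 rad and x of carrier in the frame of nest above 0.01 m), for 0.05 s.
At the end, for the whole second after the job is handed in: The carrier lies flat and at rest on the deck under the leaf springs, within 3 mm of the end stop, and the lift plate has risen behind it to within 1.5 mm of its top position (x of carrier in the frame of nest above 0.0645 m and z of carrier in the frame of nest below 0.0185 m and angle between carrier's own z axis and vertical below 0.03 rad and value of joint lift_plate below 0.0015 m and value of joint hold_down above 0.05 rad and linear speed of carrier below 0.01 m/s); the robot touches nothing.
It fails at once if the carrier is lifted or tipped up (underside origin over 30 mm above the bench, or tilted more than 0.15 rad) (z of carrier in the frame of nest above 0.03 m or angle between carrier's own z axis and vertical above 0.15 rad).
It fails at once if a bystander is moved more than 15 mm (distance of any of cell, pen, amber_tape, tub, jar, black_tape from where it was at the start of the episode above 0.015 m).
It also fails if it takes over 35 s, if anything falls off the work surface, if the arm or the gripper's body presses on something with over 40 N, if the wrist force passes 120 N, or if a joint passes its speed limit or range.

## Working session

There is one attempt and no reset: what is moved stays moved. The work goes in short steps, Python scripts to look and compute and a shell command to move; the robot and the scene stay as the last step left them, time stands still between calls to the robot, and variables do not carry over. Pictures are saved under pics/ and viewed, at most 10 in all, crops included, and the job is handed in when it is done.

```bash
ls; mkdir -p pics; python3 - <<'E'
from station import ctrl, optics
import cv2,numpy as np
for n in ("scene","top"):
    im,d=optics.get_image(n); cv2.imwrite(f"pics/{n}0.png",im[:,:,::-1]); np.savez(f"{n}0.npz",im=im,d=d)
    p=optics.camera_params(n); print(n,np.round(p["mtx"],1).tolist(),p["k1"],np.round(p["extrinsics"],3).tolist())
o=ctrl.get_obs(); print({k:np.round(v,3).tolist() for k,v in o.items()})
E
```

```text
pics
scene [[389.9, 0.0, 256.1], [0.0, 389.9, 195.1], [0.0, 0.0, 1.0]] -0.05685289145055101 [[-0.91, -0.202, 0.362, 0.116], [-0.414, 0.491, -0.767, 0.89], [-0.023, -0.847, -0.53, 0.612], [0.0, 0.0, 0.0, 1.0]]
top [[400.9, 0.0, 251.5], [0.0, 400.9, 190.9], [0.0, 0.0, 1.0]] -0.09554903473964295 [[-0.014, -0.991, 0.131, 0.355], [-1.0, 0.013, -0.002, 0.075], [0.001, -0.132, -0.991, 1.142], [0.0, 0.0, 0.0, 1.0]]
{'t': 0.1, 'q': [-1.369, 0.053, 1.614, -0.0, 1.476, -0.119], 'dq': [-0.001, -0.003, -0.003, -0.001, -0.001, -0.001], 'effort': [0.001, -39.491, -37.136, -0.0, 0.004, 0.0], 'tool_pos': [0.197, -0.593, 0.23], 'tool_rot': [-3.099, -0.501, 0.0], 'contact_force': [-0.189, -0.718, -0.175], 'wrist_torque': [-0.005, -0.013, -0.017], 'grip_force': 0.0, 'opening': 0.086}
```

View pics/top0.png

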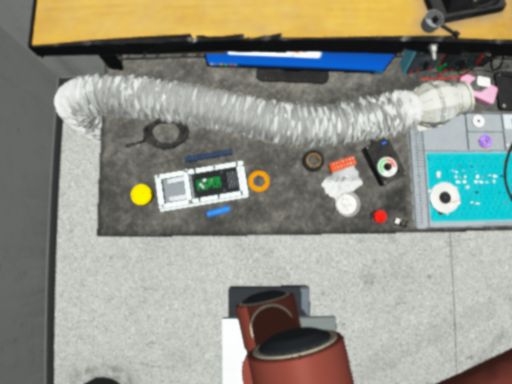

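View pics/scene0.png

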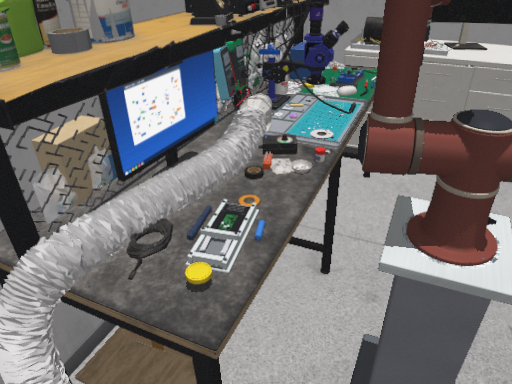

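The top view shows the nest at about (200,187), tub on the left (141,194) and amber roll at the right (259,181), so the travel runs left (+y). I'll zoom in for measuring.

```bash
cat > h.py <<'E'
import numpy as np,cv2
from station import optics
def cam(n):
    p=optics.camera_params(n); return p["mtx"],p["k1"],p["extrinsics"]
def ray(n,u,v):
    K,k,E=cam(n); x,y=cv2.undistortPoints(np.array([[[u,v]]],float),K,np.array([k,0,0,0.]))[0,0]
    return E[:3,3],E[:3,:3]@np.array([x,y,1.])
def onplane(n,u,v,z):
    o,d=ray(n,u,v); return o+d*(z-o[2])/d[2]
def proj(n,P):
    K,k,E=cam(n); R=E[:3,:3].T; 
    return cv2.projectPoints(np.array(P,float).reshape(-1,3),R,-R@E[:3,3],K,np.array([k,0,0,0.]))[0][:,0]
def tri(u1,v1,u2,v2):
    a,d=ray("top",u1,v1); b,e=ray("scene",u2,v2)
    s=np.linalg.lstsq(np.c_[d,-e],b-a,rcond=None)[0]
    p,q=a+s[0]*d,b+s[1]*e; return (p+q)/2,np.linalg.norm(p-q)
E
python3 - <<'E'
import cv2
a=cv2.imread("pics/top0.png")[145:225,125:275]; cv2.imwrite("pics/topz.png",cv2.resize(a,None,fx=5.3,fy=5.3,interpolation=2))
a=cv2.imread("pics/scene0.png")[185:290,170:290]; cv2.imwrite("pics/scz.png",cv2.resize(a,None,fx=5.6,fy=5.6,interpolation=2))
E
```

```text
(no output)
```

View pics/topz.png

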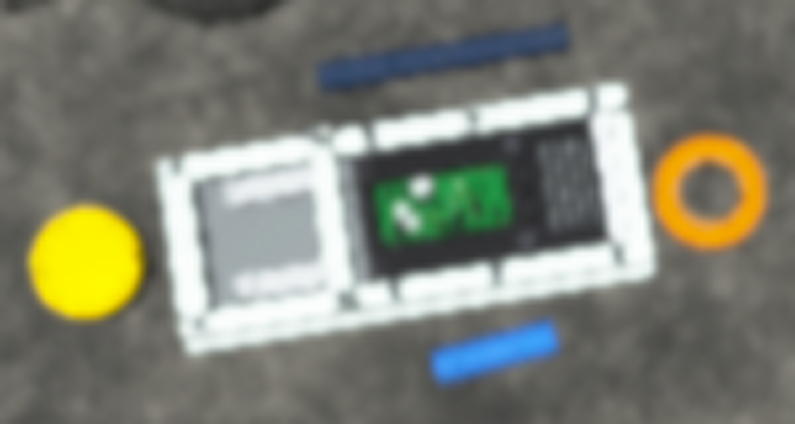

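View pics/scz.png

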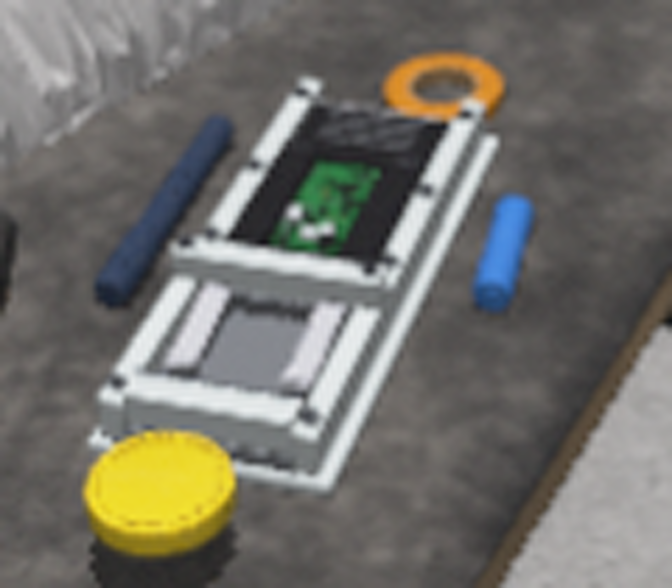

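The zooms show the crossbar at about zoomed (340,215) and the ribbed ledge at zoomed (570,185), top px about (232.5,180). In the scene view the ledge is near (235,209). Next I'll measure with depth and colour.

```bash
cat >> h.py <<'E'
def cloud(n,d):
    K,k,E=cam(n); v,u=np.mgrid[:d.shape[0],:d.shape[1]]
    r=cv2.undistortPoints(np.stack([u,v],-1).reshape(-1,1,2).astype(float),K,np.array([k,0,0,0.]))[:,0]
    P=np.c_[r,np.ones(len(r))]*d.reshape(-1,1)
    return (P@E[:3,:3].T+E[:3,3]).reshape(*d.shape,3)
E
python3 - <<'E'
from h import *
np.set_printoptions(precision=4,suppress=True)
T=lambda x,y:(125+(x+.5)/5.3-.5,145+(y+.5)/5.3-.5)
S=lambda x,y:(170+(x+.5)/5.6-.5,185+(y+.5)/5.6-.5)
for nm,t,s in [("rear near screw",(620,255),(468,114)),("rear far screw",(597,100),(303,92)),("bar far",(325,135),(185,244)),("bar near",(348,298),(372,267)),("stop far",(176,167),(118,383)),("stop near",(197,325),(308,416))]:
    print(nm,*tri(*T(*t),*S(*s)))
for n in("top","scene"):
    z=np.load(n+"0.npz"); C=cloud(n,z["d"]); im=z["im"].astype(int)
    hsv=cv2.cvtColor(z["im"],cv2.COLOR_RGB2HSV)
    R=np.zeros(hsv.shape[:2],bool)
    if n=="top": R[150:217,130:275]=1
    else: R[190:290,175:280]=1
    zz=C[...,2]; 
    print(n,"z median bench",np.median(zz[R&(hsv[...,2]<110)&(zz<.02)]))
    for nm,m in {"green":(hsv[...,0]>45)&(hsv[...,0]<80)&(hsv[...,1]>120),"white":(hsv[...,2]>190)&(hsv[...,1]<50),"yellow":(abs(hsv[...,0].astype(int)-28)<6)&(hsv[...,1]>180),"amber":(abs(hsv[...,0].astype(int)-17)<5)&(hsv[...,1]>180)}.items():
        m=m&R; q=C[m]; v,u=np.nonzero(m); print(nm,m.sum(),"px",u.mean(),v.mean(),q.mean(0),np.percentile(q[:,2],[5,50,95]))
        if nm=="white":
            for a,b in((-.01,.02),(.02,.036),(.036,.06)):
                k=(q[:,2]>a)&(q[:,2]<b)
                if k.sum()>5: r=cv2.minAreaRect(q[k,:2].astype(np.float32)*1000); print(a,b,k.sum(),np.median(q[k,2]),r)
    dark=(hsv[...,2]<75)&R&(zz>.015)
    q=C[dark]; r=cv2.minAreaRect(q[:,:2].astype(np.float32)*1000); print("dark",dark.sum(),r,np.median(q[:,2]))
E
```

```text
rear near screw [0.4978 0.1001 0.0319] 0.00036672806920488784
rear far screw [0.5817 0.1117 0.0307] 0.0008824900350722003
bar far [0.5622 0.2548 0.0423] 4.5742921885035456e-05
bar near [0.476  0.2418 0.0461] 0.001823258319838281
stop far [0.5473 0.3358 0.0321] 0.001586673655450461
stop near [0.464  0.3236 0.033 ] 0.0014589315644274125
top z median bench 0.00016097637422562983
green 222 px 209.90540540540542 182.86486486486487 [0.5255 0.1879 0.0398] [0.0263 0.0298 0.0337]
white 1724 px 197.86136890951275 187.79872389791183 [0.5143 0.2234 0.0246] [0.0022 0.0278 0.0425]
-0.01 0.02 529 0.008109379085643909 ((522.8247680664062, 217.3028564453125), (107.54821014404297, 261.6061706542969), 9.029594421386719)
0.02 0.036 1015 0.029385619133319052 ((524.6094970703125, 215.57684326171875), (96.93048095703125, 247.11126708984375), 8.714356422424316)
0.036 0.06 179 0.042425546010383064 ((521.9935913085938, 223.55825805664062), (89.23601531982422, 226.4325408935547), 10.343542098999023)
yellow 351 px 141.17094017094018 194.22507122507122 [0.4964 0.3808 0.038 ] [0.0299 0.0358 0.0394]
amber 208 px 2
[... 470 characters left out ...]
25965462 ((532.8418579101562, 196.30104064941406), (117.9522933959961, 296.7698059082031), 8.888530731201172)
0.02 0.036 556 0.029551696864804966 ((523.442138671875, 215.75653076171875), (93.61946105957031, 249.84385681152344), 9.133648872375488)
0.036 0.06 111 0.042627416177203226 ((585.3555908203125, 262.85595703125), (119.600830078125, 250.59388732910156), 71.70342254638672)
yellow 449 px 198.10690423162583 272.7416481069042 [0.4935 0.3886 0.0369] [0.0288 0.0364 0.0384]
amber 68 px 248.4558823529412 199.39705882352942 [0.532  0.06   0.0178] [0.0069 0.0092 0.0107]
dark 475 ((366.3233947753906, 513.7870483398438), (122.92861938476562, 894.95068359375), 25.85617446899414) 0.03132709282697743
```

```bash
cat >> h.py <<'E'
yaw=np.deg2rad(98.8); t=np.array([np.cos(yaw),np.sin(yaw)]); l=np.array([-t[1],t[0]]); O=np.array([.5275,.1905])
E
python3 - <<'E'
from h import *
ims={n:cv2.cvtColor(np.load(n+"0.npz")["im"],cv2.COLOR_RGB2GRAY) for n in("top","scene")}
def prof(n,xs,ys,z):
    g=[]
    for x in xs:
        P=[[*(O+t*x/1e3+l*y/1e3),z] for y in ys]; p=proj(n,P).astype(np.float32)
        g.append(cv2.remap(ims[n],p[:,:1],p[:,1:],1).mean())
    return np.array(g)
xs=np.arange(-112,-20,2); a=prof("top",xs,range(-25,26,2),.028); b=prof("scene",xs,range(-25,26,2),.028)
for x,p,q in zip(xs,a,b): print(x,int(p),int(q),end=" | ")
print("\nacross (mean at x -45..10), z .03")
ys=np.arange(-60,61,2)
for n in("top","scene"):
    print(n,[(int(y),int(np.mean(prof(n,range(-20,10,5),[y],.030)))) for y in ys])
E
python3 - <<'E'
import sys; sys.path.insert(0,'.')
from h import *
im=cv2.imread("pics/top0.png")[145:225,200:275]
b=cv2.resize(im,None,fx=7.5,fy=7.5,interpolation=2)
for x in range(-110,20,10):
    for y in (-30,0,30):
        p=(proj("top",[[*(O+t*x/1e3+l*y/1e3),.028]])[0]-[200,145]+.5)*7.5-.5
        cv2.circle(b,tuple(int(i) for i in p),3,(0,0,255) if x%50 else (255,0,255),-1)
cv2.imwrite("pics/chk.png",b)
E
```

```text
-112 136 103 | -110 131 103 | -108 126 103 | -106 132 104 | -104 159 104 | -102 201 105 | -100 234 108 | -98 247 112 | -96 250 114 | -94 249 115 | -92 247 116 | -90 247 118 | -88 246 121 | -86 244 121 | -84 231 117 | -82 195 109 | -80 145 94 | -78 103 77 | -76 87 70 | -74 84 70 | -72 84 68 | -70 86 67 | -68 89 69 | -66 88 68 | -64 86 66 | -62 88 68 | -60 88 70 | -58 85 68 | -56 85 65 | -54 85 62 | -52 79 55 | -50 67 47 | -48 56 44 | -46 51 44 | -44 50 44 | -42 51 42 | -40 53 41 | -38 55 43 | -36 56 49 | -34 58 56 | -32 64 62 | -30 70 67 | -28 75 69 | -26 78 68 | -24 78 67 | -22 79 64 | 
across (mean at x -45..10), z .03
top [(-60, 110), (-58, 110), (-56, 111), (-54, 113), (-52, 124), (-50, 151), (-48, 187), (-46, 215), (-44, 227), (-42, 231), (-40, 234), (-38, 224), (-36, 196), (-34, 149), (-32, 101), (-30, 68), (-28, 53), (-26, 50), (-24, 49), (-22, 49), (-20, 51), (-18, 59), (-16, 73), (-14, 90), (-12, 103), (-10, 110), (-8, 110), (-6, 108), (-4, 105), (-2, 103), (0, 101), (2, 99), (4, 96), (6, 93), (8, 88), (10, 84), (12, 80), (14, 74), (16, 66), (18, 58), (20, 52), (22, 50), (24,
[... 160 characters left out ...]
 229), (56, 206), (58, 164), (60, 130)]
scene [(-60, 66), (-58, 85), (-56, 94), (-54, 95), (-52, 95), (-50, 109), (-48, 145), (-46, 183), (-44, 203), (-42, 206), (-40, 208), (-38, 189), (-36, 131), (-34, 65), (-32, 42), (-30, 41), (-28, 41), (-26, 41), (-24, 41), (-22, 41), (-20, 38), (-18, 46), (-16, 72), (-14, 99), (-12, 110), (-10, 104), (-8, 95), (-6, 92), (-4, 88), (-2, 81), (0, 78), (2, 80), (4, 79), (6, 73), (8, 68), (10, 69), (12, 73), (14, 70), (16, 57), (18, 44), (20, 42), (22, 41), (24, 41), (26, 42), (28, 42), (30, 41), (32, 41), (34, 61), (36, 125), (38, 180), (40, 200), (42, 201), (44, 203), (46, 191), (48, 151), (50, 113), (52, 109), (54, 138), (56, 186), (58, 217), (60, 212)]
```

View pics/chk.png

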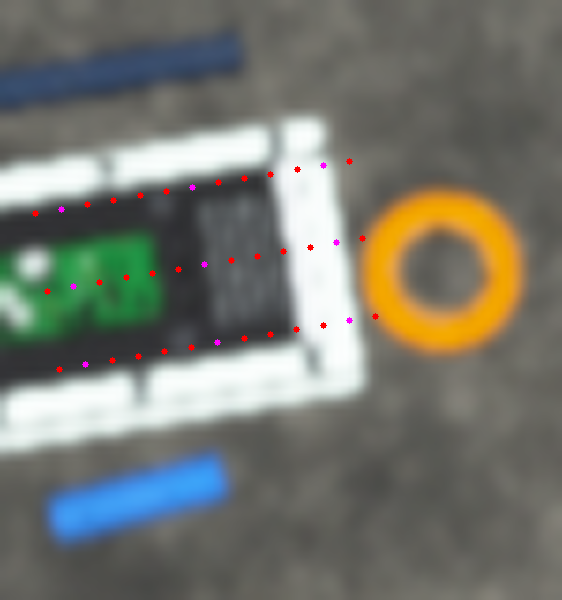

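The red grid, my nest frame projected at z=28 mm, sits on the rails and rear edge. That puts the carrier's rear edge at nest x ≈ -82 mm, so the step is near -42. I'll go above the ledge with the fingers shut.

```bash
python3 -m handwheel '[{"tx":27.5,"ty":-29.2},{"tx":27.5,"ty":-29.2},{"tx":27.5,"ty":-29.2},{"tx":27.5,"ty":-29.2},{"tx":27.5,"ty":-29.2},{"tx":27.5,"ty":-29.2},{"tx":27.5,"ty":-29.2},{"tx":27.5,"ty":-29.2},{"tx":27.5,"ty":-29.2},{"tx":27.5,"ty":-29.2}]' 0 60
python3 -m handwheel '[{"tx":27.5,"ty":-29.2},{"tx":27.5,"ty":-29.2},{"tx":27.5,"ty":-29.2},{"tx":27.5,"ty":-29.2},{"tx":27.5,"ty":-29.2},{"tx":27.5,"ty":-29.2},{"tx":27.5,"ty":-29.2},{"tx":27.5,"ty":-29.2},{"tx":27.5,"ty":-29.2},{"tx":27.5,"ty":-29.2}]'
python3 -m handwheel '[{"roll":-0.117},{"roll":-0.117},{"roll":-0.117},{"roll":-0.117},{"roll":-0.117},{"roll":-0.117},{"roll":-0.117},{"roll":-0.117},{"roll":-0.117},{"roll":-0.117},{"roll":-0.117},{"roll":-0.117}]'
cat >> h.py <<'E'
def status():
    from station import ctrl
    from scipy.spatial.transform import Rotation as Ro
    o=ctrl.get_obs(); R=Ro.from_rotvec(o["tool_rot"]).as_matrix(); p=o["tool_pos"]
    n=np.array([(p[:2]-O)@t,(p[:2]-O)@l,p[2]])*1e3
    print("t",round(o["t"],2),"nest mm",n.round(1),"x yaw",np.degrees(np.arctan2(R[1,0],R[0,0])).round(2),"z",R[:,2].round(3),"F",np.round(o["contact_force"],1),"open",round(o["opening"],4))
    tgt=lambda x,y,z:(R.T@(np.array([*(O+t*x/1e3+l*y/1e3),z/1e3])-p)*1e3).round(1)
    return tgt
E
python3 -c "
from h import *
g=status(); print(g(-57,0,60))"
```

```text
t 0.1 nest mm [-723.3  446.5  230.2] x yaw 18.38 z [-0.     0.002 -1.   ] F [-0.2 -0.7 -0.2] open 0.0856
[ 551.1 -582.4  171.4]$[0]: bad value
$[0]: bad value
$[0]: bad value
```

```bash
python3 -m handwheel '[{"tx":27.5,"ty":-29.2,"tz":0,"roll":0},{"tx":27.5,"ty":-29.2,"tz":0,"roll":0},{"tx":27.5,"ty":-29.2,"tz":0,"roll":0},{"tx":27.5,"ty":-29.2,"tz":0,"roll":0},{"tx":27.5,"ty":-29.2,"tz":0,"roll":0},{"tx":27.5,"ty":-29.2,"tz":0,"roll":0},{"tx":27.5,"ty":-29.2,"tz":0,"roll":0},{"tx":27.5,"ty":-29.2,"tz":0,"roll":0},{"tx":27.5,"ty":-29.2,"tz":0,"roll":0},{"tx":27.5,"ty":-29.2,"tz":0,"roll":0}]' 0 60; python3 -c "
from h import *
g=status(); print(g(-57,0,60))"
```

```text
t: 0.93
tool_pos: [0.3661, -0.2273, 0.2309]
tool_rot: [-3.101, -0.501, -0.0]
contact_force: [0.9, -0.0, 0.3]
opening: 0.0001
grip_force: 0.0
t 0.93 nest mm [-388.2  223.4  230.9] x yaw 18.35 z [ 0.  0. -1.] F [ 0.9 -0.   0.3] open 0.0001
[ 275.3 -289.5  171. ]
```

All four keys are required. Continuing, with the roll applied once the translation is done.

```bash
python3 -m handwheel '[{"tx":27.5,"ty":-29,"tz":0,"roll":0},{"tx":27.5,"ty":-29,"tz":0,"roll":0},{"tx":27.5,"ty":-29,"tz":0,"roll":0},{"tx":27.5,"ty":-29,"tz":0,"roll":0},{"tx":27.5,"ty":-29,"tz":0,"roll":0},{"tx":27.5,"ty":-29,"tz":0,"roll":0},{"tx":27.5,"ty":-29,"tz":0,"roll":0},{"tx":27.5,"ty":-29,"tz":0,"roll":0},{"tx":27.5,"ty":-29,"tz":0,"roll":0},{"tx":27.5,"ty":-29,"tz":0,"roll":0}]' >/dev/null
python3 -m handwheel '[{"tx":0,"ty":0,"tz":0,"roll":-0.117},{"tx":0,"ty":0,"tz":0,"roll":-0.117},{"tx":0,"ty":0,"tz":0,"roll":-0.117},{"tx":0,"ty":0,"tz":0,"roll":-0.117},{"tx":0,"ty":0,"tz":0,"roll":-0.117},{"tx":0,"ty":0,"tz":0,"roll":-0.117},{"tx":0,"ty":0,"tz":0,"roll":-0.117},{"tx":0,"ty":0,"tz":0,"roll":-0.117},{"tx":0,"ty":0,"tz":0,"roll":-0.117},{"tx":0,"ty":0,"tz":0,"roll":-0.117},{"tx":0,"ty":0,"tz":0,"roll":-0.117},{"tx":0,"ty":0,"tz":0,"roll":-0.117}]' >/dev/null; python3 -c "
from h import *
g=status(); print(g(-57,0,60))"
```

```text
t 2.77 nest mm [-58.4   1.3 230.6] x yaw 99.16 z [-0.001 -0.    -1.   ] F [ 0.3  0.4 -1. ] open -0.0001
[  1.4   1.5 170.6]
```

```bash
python3 -m handwheel '[{"tx":1,"ty":1,"tz":24,"roll":0.006},{"tx":0,"ty":0,"tz":24,"roll":0},{"tx":0,"ty":0,"tz":24,"roll":0},{"tx":0,"ty":0,"tz":24,"roll":0},{"tx":0,"ty":0,"tz":24,"roll":0},{"tx":0,"ty":0,"tz":24,"roll":0},{"tx":0,"ty":0,"tz":22,"roll":0},{"tx":0,"ty":0,"tz":12,"roll":0},{"tx":0,"ty":0,"tz":0,"roll":0}]' >/dev/null; python3 -c "
from h import *
g=status(); print(g(-57,0,30))
im,d=optics.get_image('scene'); a=im[130:270,160:330,::-1]; cv2.imwrite('pics/s2.png',cv2.resize(a,None,fx=4.2,fy=4.2,interpolation=2))"
```

```text
t 3.52 nest mm [-57.3   2.9  49.5] x yaw 98.48 z [-0.007 -0.001 -1.   ] F [ 0.8  0.3 -0.1] open -0.0003
[ 0.3  3.1 19.4]
```

View pics/s2.png

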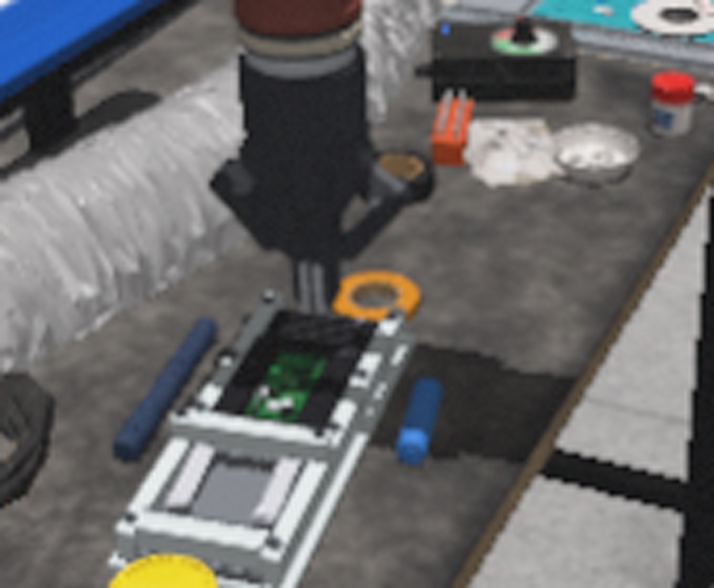

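The shut fingers hang above the ledge, tips at about (312,310) in the crop. The knuckles are well above the rails and clear of the duct. I'll check the tip against the ray, centre it and come down to touch.

```bash
python3 -m handwheel '[{"tx":0,"ty":3,"tz":8,"roll":0},{"tx":0,"ty":0,"tz":6,"roll":0},{"tx":0,"ty":0,"tz":4,"roll":0},{"tx":0,"ty":0,"tz":2,"roll":0},{"tx":0,"ty":0,"tz":2,"roll":0}]' >/dev/null; python3 -c "
from h import *
print(proj('scene',[[*(O-t*.057+l*.0029),.0495]]))
g=status(); print(g(-57,0,21))"
```

```text
[[235.49111229 203.06022326]]
t 3.98 nest mm [-57.4  -3.3  31.5] x yaw 98.48 z [ 0.  0. -1.] F [-0.7  0.3 -0.1] open 0.0006
[ 0.4 -3.3 10.5]
```

```bash
python3 -m handwheel '[{"tx":0,"ty":0,"tz":0,"roll":0},{"tx":0,"ty":0,"tz":0,"roll":0}]' >/dev/null; python3 -c "
from h import *
g=status(); print(g(-57,0,21))"
python3 -m handwheel '[{"tx":0,"ty":0,"tz":2,"roll":0},{"tx":0,"ty":0,"tz":2,"roll":0},{"tx":0,"ty":0,"tz":1,"roll":0},{"tx":0,"ty":0,"tz":0,"roll":0}]' >/dev/null; python3 -c "
from h import *
g=status(); print(g(-57,0,21))"
```

```text
t 4.15 nest mm [-57.4  -3.1  31.5] x yaw 98.48 z [ 0.  0. -1.] F [-0.4  0.6  0.1] open -0.0003
[ 0.4 -3.1 10.5]
t 4.48 nest mm [-57.4  -3.4  26.7] x yaw 98.48 z [ 0.001  0.    -1.   ] F [-1.1 -0.4  3.7] open -0.0001
[ 0.4 -3.4  5.7]
```

```bash
python3 -m handwheel '[{"tx":0,"ty":0,"tz":-4,"roll":0},{"tx":0,"ty":-3,"tz":0,"roll":0.0},{"tx":0,"ty":0,"tz":3,"roll":0},{"tx":0,"ty":0,"tz":2,"roll":0},{"tx":0,"ty":0,"tz":2,"roll":0},{"tx":0,"ty":0,"tz":1,"roll":0},{"tx":0,"ty":0,"tz":1,"roll":0},{"tx":0,"ty":0,"tz":1,"roll":0},{"tx":0,"ty":0,"tz":0,"roll":0}]' >/dev/null; python3 -c "
from h import *
g=status(); print(g(-57,0,21))"
```

```text
t 5.23 nest mm [-57.4  -0.2  21. ] x yaw 98.49 z [-0.001 -0.    -1.   ] F [-3.3  0.1  8.2] open -0.0003
[ 0.4 -0.2  0. ]
```

```bash
python3 -m handwheel '[{"tx":0,"ty":0,"tz":0.7,"roll":0},{"tx":0,"ty":0,"tz":0,"roll":0},{"tx":0,"ty":0,"tz":0,"roll":0}]' >/dev/null; python3 -c "
from h import *
g=status(); print(g(-57,0,21))"
```

```text
t 5.48 nest mm [-57.4  -0.4  21. ] x yaw 98.49 z [-0. -0. -1.] F [-4.  -0.2 12.1] open -0.0001
[ 0.4 -0.4  0. ]
```

Bottomed at ledge z = 21.0 with 12 N. I'll add a little more press and slide in stages.

```bash
python3 -m handwheel '[{"tx":0,"ty":0,"tz":0.7,"roll":0},{"tx":2,"ty":0,"tz":0,"roll":0},{"tx":2,"ty":0,"tz":0,"roll":0},{"tx":2,"ty":0,"tz":0,"roll":0},{"tx":2,"ty":0,"tz":0,"roll":0},{"tx":2,"ty":0,"tz":0,"roll":0},{"tx":0,"ty":0,"tz":0,"roll":0}]' >/dev/null; python3 -c "
from h import *
g=status(); print(g(32,0,21))"
python3 -m handwheel '[{"tx":3,"ty":0,"tz":0,"roll":0},{"tx":3,"ty":0,"tz":0,"roll":0},{"tx":3,"ty":0,"tz":0,"roll":0},{"tx":3,"ty":0,"tz":0,"roll":0},{"tx":3,"ty":0,"tz":0,"roll":0},{"tx":0,"ty":0,"tz":0,"roll":0}]' >/dev/null; python3 -c "
from h import *
g=status(); print(g(32,0,21))
im,d=optics.get_image('top'); a=im[135:235,125:275,::-1]; cv2.imwrite('pics/t3.png',cv2.resize(a,None,fx=5.3,fy=5.3,interpolation=2))"
```

```text
t 6.07 nest mm [-48.2  -2.2  21. ] x yaw 98.5 z [ 0.004 -0.001 -1.   ] F [-0.3 -2.4 10.3] open 0.0
[80.2 -2.6 -0.2]
t 6.57 nest mm [-33.   -2.2  21. ] x yaw 98.51 z [ 0.004 -0.001 -1.   ] F [-1.  -3.3 10. ] open -0.0
[65.  -2.5 -0.1]
```

View pics/t3.png

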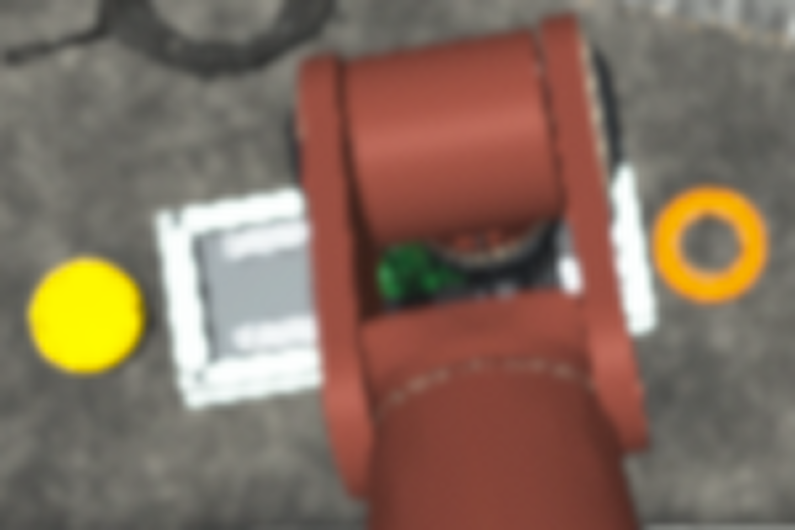

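The top view shows bright plate/bay at (570,275), where the ledge was, so the carrier is sliding with the finger and z is still 21.0. I'll press slightly harder and continue.

```bash
python3 -m handwheel '[{"tx":0,"ty":-1,"tz":0.7,"roll":0},{"tx":3,"ty":0,"tz":0,"roll":0},{"tx":3,"ty":0,"tz":0,"roll":0},{"tx":3,"ty":0,"tz":0,"roll":0},{"tx":3,"ty":0,"tz":0,"roll":0},{"tx":3,"ty":0,"tz":0,"roll":0},{"tx":3,"ty":0,"tz":0,"roll":0},{"tx":3,"ty":0,"tz":0,"roll":0},{"tx":3,"ty":0,"tz":0,"roll":0},{"tx":0,"ty":0,"tz":0,"roll":0}]' >/dev/null; python3 -c "
from h import *
g=status(); print(g(32,0,21))"
python3 -m handwheel '[{"tx":3,"ty":0,"tz":0,"roll":0},{"tx":3,"ty":0,"tz":0,"roll":0},{"tx":3,"ty":0,"tz":0,"roll":0},{"tx":3,"ty":0,"tz":0,"roll":0},{"tx":3,"ty":0,"tz":0,"roll":0},{"tx":3,"ty":0,"tz":0,"roll":0},{"tx":3,"ty":0,"tz":0,"roll":0},{"tx":3,"ty":0,"tz":0,"roll":0},{"tx":0,"ty":0,"tz":0,"roll":0}]' >/dev/null; python3 -c "
from h import *
g=status(); print(g(32,0,21))"
```

```text
t 7.45 nest mm [-11.4  -2.2  21. ] x yaw 98.55 z [ 0.006 -0.006 -1.   ] F [  1.6 -10.9  12.1] open 0.0001
[43.4 -2.4 -0.3]
t 8.2 nest mm [13.7 -2.2 21. ] x yaw 98.53 z [ 0.006 -0.004 -1.   ] F [-0.2 -8.  13.3] open 0.0002
[18.3 -2.3 -0.1]
```

```bash
python3 -m handwheel '[{"tx":3,"ty":0,"tz":0,"roll":0},{"tx":3,"ty":0,"tz":0,"roll":0},{"tx":3,"ty":0,"tz":0,"roll":0},{"tx":3,"ty":0,"tz":0,"roll":0},{"tx":2,"ty":0,"tz":0,"roll":0},{"tx":0,"ty":0,"tz":0,"roll":0}]' >/dev/null; python3 -c "
from h import *
g=status()"
python3 -m handwheel '[{"tx":1,"ty":0,"tz":0,"roll":0},{"tx":1,"ty":0,"tz":0,"roll":0},{"tx":0,"ty":0,"tz":0,"roll":0}]' >/dev/null; python3 -c "
from h import *
g=status()"
python3 -m handwheel '[{"tx":1,"ty":0,"tz":0,"roll":0},{"tx":1,"ty":0,"tz":0,"roll":0},{"tx":0,"ty":0,"tz":0,"roll":0}]' >/dev/null; python3 -c "
from h import *
g=status()"
```

```text
t 8.7 nest mm [27.6 -2.2 21. ] x yaw 98.53 z [ 0.005 -0.004 -1.   ] F [ 0.3 -7.6 13. ] open -0.0003
t 8.95 nest mm [29.3 -2.2 21. ] x yaw 98.53 z [ 0.005 -0.004 -1.   ] F [  0.  -10.2  12.7] open -0.0001
t 9.2 nest mm [31.3 -2.2 21. ] x yaw 98.52 z [ 0.005 -0.004 -1.   ] F [ 1.1 -8.9 13.6] open 0.0002
```

```bash
python3 -m handwheel '[{"tx":1,"ty":0,"tz":0,"roll":0},{"tx":1,"ty":0,"tz":0,"roll":0},{"tx":0,"ty":0,"tz":0,"roll":0}]' >/dev/null; python3 -c "
from h import *
g=status()"
python3 -m handwheel '[{"tx":1,"ty":0,"tz":0,"roll":0},{"tx":1,"ty":0,"tz":0,"roll":0},{"tx":0,"ty":0,"tz":0,"roll":0}]' >/dev/null; python3 -c "
from h import *
g=status()"
```

```text
t 9.45 nest mm [31.8 -2.2 21. ] x yaw 98.56 z [ 0.005 -0.007 -1.   ] F [  1.6 -14.2  14.1] open 0.0002
t 9.7 nest mm [32.  -2.2 21. ] x yaw 98.59 z [ 0.005 -0.011 -1.   ] F [  1.  -21.3  15.2] open 0.0001
```

The finger stalls at nest x ≈ 32 (home predicts about 31.5) and the push force climbs, so the carrier is at the stop. I'll ease the push, lift off and look.

```bash
python3 -m handwheel '[{"tx":-1.5,"ty":0,"tz":0,"roll":0},{"tx":-1,"ty":0,"tz":-1,"roll":0},{"tx":-0.5,"ty":0,"tz":-1.5,"roll":0},{"tx":0,"ty":0,"tz":-2,"roll":0},{"tx":-1,"ty":0,"tz":-4,"roll":0},{"tx":-2,"ty":0,"tz":-10,"roll":0},{"tx":0,"ty":0,"tz":-20,"roll":0},{"tx":0,"ty":0,"tz":-30,"roll":0},{"tx":0,"ty":0,"tz":-30,"roll":0},{"tx":0,"ty":0,"tz":-30,"roll":0},{"tx":0,"ty":0,"tz":-30,"roll":0},{"tx":0,"ty":0,"tz":-10,"roll":0}]'
python3 -m handwheel '[{"tx":-40,"ty":0,"tz":0,"roll":0},{"tx":-40,"ty":0,"tz":0,"roll":0},{"tx":-40,"ty":0,"tz":0,"roll":0},{"tx":-40,"ty":0,"tz":0,"roll":0},{"tx":-40,"ty":0,"tz":0,"roll":0},{"tx":-40,"ty":0,"tz":0,"roll":0},{"tx":0,"ty":0,"tz":0,"roll":0},{"tx":0,"ty":0,"tz":0,"roll":0}]' >/dev/null
python3 -c "
from h import *
status()
im,d=optics.get_image('top'); np.savez('top1.npz',im=im,d=d)
a=im[145:225,125:275,::-1]; A=cv2.resize(a,None,fx=5,fy=5,interpolation=2); cv2.imwrite('pics/t4.png',A)
im,d=optics.get_image('scene'); np.savez('scene1.npz',im=im,d=d)
a=im[185:290,170:290,::-1]; cv2.imwrite('pics/s4.png',cv2.resize(a,None,fx=5.6,fy=5.6,interpolation=2))"
```

```text
t: 10.7
tool_pos: [0.5243, 0.2226, 0.1926]
tool_rot: [2.048, 2.377, 0.011]
contact_force: [0.9, -0.1, 0.9]
opening: 0.0001
grip_force: 0.0
t 11.37 nest mm [-209.9    2.4  185.8] x yaw 98.27 z [-0.002  0.001 -1.   ] F [ 1.1 -0.1  0.5] open 0.0003
```

View pics/t4.png

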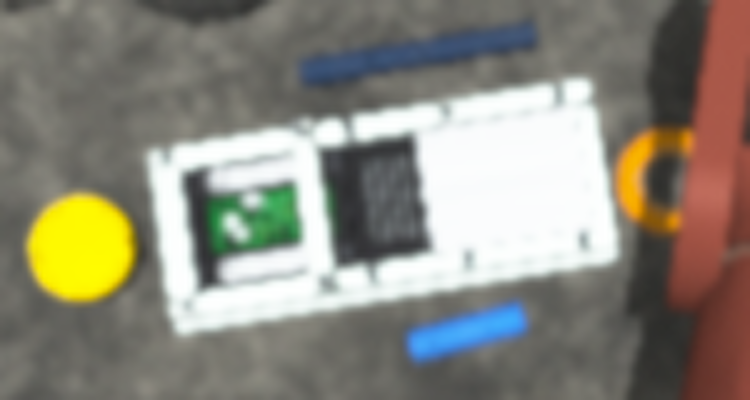

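View pics/s4.png

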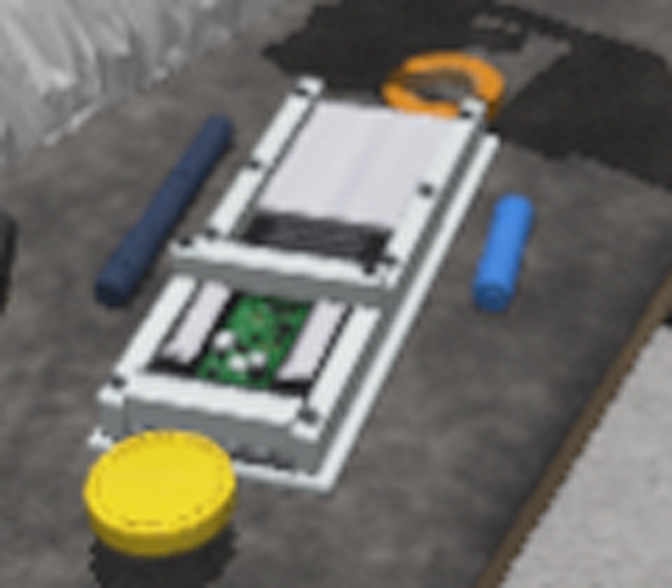

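Carrier front is dark right up to the stop in the top crop (195,225), with its rear at (420,195) and the plate exposed behind it. I'll check the plate height and the rear-edge position.

```bash
python3 - <<'E'
from h import *
for n in("top","scene"):
    z=np.load(n+"1.npz"); C=cloud(n,z["d"]).reshape(-1,3); g=cv2.cvtColor(z["im"],cv2.COLOR_RGB2GRAY)
    q=C[:,:2]-O; x=q@t*1e3; y=q@l*1e3
    for nm,a,b in(("plate",-75,-15),("ledge",10,40)):
        m=(x>a)&(x<b)&(abs(y)<20); print(n,nm,np.median(C[m,2]).round(4))
    for x0 in range(-10,16,2):
        p=proj(n,[[*(O+t*x0/1e3+l*k/1e3),.021] for k in range(-20,21,2)]).astype(np.float32)
        print(x0,int(cv2.remap(g,p[:,:1],p[:,1:],1).mean()),end=" | ")
    print()
E
```

```text
top plate 0.0231
top ledge 0.0212
-10 251 | -8 251 | -6 251 | -4 248 | -2 240 | 0 212 | 2 167 | 4 118 | 6 93 | 8 88 | 10 93 | 12 93 | 14 92 | 
scene plate 0.0215
scene ledge 0.0204
-10 212 | -8 207 | -6 195 | -4 174 | -2 141 | 0 105 | 2 85 | 4 76 | 6 71 | 8 71 | 10 73 | 12 73 | 14 70 |
```

```bash
python3 -c "
from station import ctrl; print(ctrl.finish_job())"
```

```text
the job is handed in; nothing more can be done
None
```

The job is handed in, verdict not reported: the carrier was pressed flat and slid home until it stalled at the end stop (rear edge at nest x ≈ 2 mm). The lift plate has popped up behind it (23 mm by the top camera, 21.5 mm by the scene camera), and the arm finished clear at about 11.5 s.

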